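# Find where the mixing desk's dust cover pinches, and back it off

## Task

The sliding dust cover of the mixing desk pinches somewhere along its rails. Push it by its orange bar away from the end where it is parked until you feel it start to bind, without forcing it any farther, then push it back about 25 mm from that spot, so the rails there can be cleaned, and let go. Leave everything else where it is.

Things in the scene. Friction and masses are not known exactly. Their poses are not given: they have to be found in the camera images.
- desk: fixed mixing desk on the table, grey top with wooden side rails, 228 mm (its x) by 480 mm (its y) and 61 mm high; origin at the centre of its underside. Its y axis is the direction in which the dust cover slides. Its place and yaw on the table vary
- bar_top (a point): centre of the top of the orange upright bar on the blue dust cover. The bar is 80 mm long (desk x), 16 mm thick (desk y) and stands 36 mm above the cover; its top is 108 mm and the cover's flat top 72 mm above the table. The cover plate is 228 mm (desk x) by 150 mm (desk y), 10 mm thick, the bar at its middle. The cover can only slide along the desk's y; its axes are those of the desk
- cover (a joint): how far the cover has slid towards the desk's +y, m: 0 at the parked end (bar 140 mm on the -y side of the desk's middle), 0.23 at the far end of the rails. It starts at 0 to 0.04, always moves out towards +y, takes about 3 N to slide and stays where it is left. Somewhere between 0.10 and 0.20 (hidden, different each time) the rails pinch: from there on the resistance climbs by about 1.2 N for each mm
- follower (a joint): a light sprung follower hidden inside the desk that the cover pushes ahead of it (under 1 N), m: 0 until the cover comes within 50 mm of the tight spot, then it grows with the cover's travel; 0.050 is where the cover starts to bind, more is travel into the pinch; 0.025 is 25 mm back from it
- tin: round red tin, 48 mm across and 28 mm high, standing on the black end of the desk beyond the cover's reach (desk +y); origin at the centre of its underside. Bystander
- mug: blue mug, 80 mm across, 90 mm high, origin at the centre of its underside. Bystander
- pedal: green effects pedal, 120 by 70 mm, 53 mm high, origin at the centre of its underside. Bystander
- tape: roll of yellow tape lying flat, 100 mm across, 25 mm high, origin at the centre of its underside. Bystander
- mic: hand microphone lying flat, black grip and steel head, about 180 mm long, 48 mm high, origin under its middle. Bystander
- metronome: wooden metronome, a tapering pyramid on a 76 mm square base, 120 mm high, origin at the centre of its underside. Bystander

How it is judged:
On the way:
1. the cover has been pushed until it binds (at least 2 mm into the tight spot) (value of joint follower above 0.052 m), for 0.05 s.
At the end, for the whole second after the job is handed in: the cover rests 10 to 38 mm back from where it starts to bind (follower between 0.012 and 0.040), not moving (value of joint follower between 0.012 and 0.04 m and velocity of joint cover between -0.005 and 0.005 m/s); the robot touches nothing.
It fails at once if the cover was forced more than 18 mm into the tight spot (over about 20 N) (value of joint follower above 0.068 m).
It fails at once if a bystander was moved more than 30 mm (distance of any of tin, mug, pedal, tape, mic, metronome from where it was at the start of the episode above 0.03 m).
It also fails if it takes over 48 s, if anything falls off the work surface, if the arm or the gripper's body presses on something with over 40 N, if the wrist force passes 120 N, or if a joint passes its speed limit or range.

## Robot

A 6-joint arm with a two-finger parallel gripper is mounted at the origin on the work surface. World frame = base frame: x ahead of the robot, y to its left, z up, the work surface at z = 0. Lengths are in m, angles in rad, forces in N, time in s.
With the tool pointing down it reaches from about 0.325 to 0.9 m from the base axis. Payload 6.1 kg.
Tool frame: the origin (TCP) lies at the very end of the fingers, on their centre line; the grasp point (between the pads) lies 19 mm behind it (r.grip_point_offset is the distance from the TCP to the grasp point, in m); z points along the fingers, y is the line along which they close (so a half turn about z gives the same grasp; the last joint's range is limited). The gripper opens to 85 mm and grips with 20 to 120 N. Pads are 22 mm wide; open, the fingers measure 114 mm over their backs; the gripper's body (76 mm by 85 mm) begins 54 mm behind the grasp point. The pads swing forward as they close: fully open they stand 13 mm farther back than shut.
Start: joints at [1.163, 0.22, 1.526, -0, 1.395, -0.126], TCP at [0.174, 0.6, 0.231] pointing down, gripper open.
Joint ranges: [-2.98, 2.98], [-0.91, 2.08], [0.09, 2.57], [-1.24, 4.39], [0.2, 2.65], [-2.68, 2.68]. Speed limits (rad/s): [2.57, 2.57, 3.01, 3.14, 3.14, 3.14].

## Interface

Orientations are given as a unit quaternion [x, y, z, w].
In Python, from rig import r, eyes gives the robot as it stands.
- The arm moves only by the tool step_arm, never from a script. Its argument "plan" is one flat list of numbers, 7 for each row, row after row: the shift along the world's x, y, z in m, then the turn, a rotation vector about the world's x, y, z in rad, then the closure, from 0 (fully open) to 1 (shut). A call has 1 to 10 rows; each row is the pose to reach, as a shift and turn from the pose commanded when the call began; what a row does not reach only later rows make up. A row lasts 1/12 s, in which the tool goes at most 41.7 mm and 7.16 degrees, less where a joint would pass 70% of its speed; a pose out of reach is approached as far as the arm can. A call with a gripper value outside its range is refused whole. The fingers move at their own pace and stop on an object; "grip_force" is the grip in N (left out, the last holds). Time passes only in rows, so rows that repeat a pose let the fingers close. It gives the time, the measured TCP pose, the force, the opening and the grip force at its end, in the units of the state.
- r.read_state(): the state, without advancing time (a new reading comes with each control period).
- eyes.snapshot(name): name is "scene" or "top" or "wrist"; returns a dict with "frame" (384x512x3 uint8, blue, green, red), "range_z" (384x512 float32, m along the optical axis (not along the pixel's ray), 0 where there is no reading), "fx", "fy", "cx", "cy" (pixels), "k1" (the pictures are not rectified: a ray, as slopes to the right and down, at radius r is drawn at 1 + k1 r^2 times it, then the intrinsics apply), "camera_from_world" (4x4, takes a point from world to camera coordinates). Camera axes: x right, y down, z forward; pixel columns grow to the right and rows downward; lengths in m; the calibration is good to about 2 mm. A picture is of the moment at which its call begins.
- r.hand_in(): hands the job in; it is judged then, once.
The state is a dict: "t": time; "joint_pos": joint angles; "qd": joint speeds; "joint_efforts": joint torques, N m; "ee_pos": TCP position; "tool_rot": TCP orientation; "force": force on the tool from outside, world axes, zero at the start; "moment": the same for the moment, N m; "gripper_width": finger opening in m; "finger_force": force on a finger pad.
Only numpy, scipy, OpenCV 4.12 (cv2) and the standard library are available. Lean on these libraries where they do the work, as an engineer would, in place of code of your own. Each camera call takes 0.05 s, during which the arm holds its last target. There are 200 camera calls.

## Working session

There is one attempt and no reset: what is moved stays moved. The work goes in short steps, Python scripts to look and compute and a tool call to move; the robot and the scene stay as the last step left them, time stands still between calls to the robot, and variables do not carry over. Pictures are saved under pics/ and viewed, at most 10 in all, crops included, and the job is handed in when it is done.

Besides the shell and the picture viewer there is one more tool, called after "Request:" in YAML: its name, and indented under it one key for each argument. step_arm: Moves the arm, as the interface text tells. Its arguments: {"type":"object","properties":{"plan":{"type":"array"},"grip_force":{"type":"number"}},"required":["plan"]}

```bash
mkdir -p pics
cat > h.py <<'E'
import numpy as np,cv2
from rig import r,eyes
def cloud(s):
    h,w=s["range_z"].shape
    v,u=np.mgrid[0:h,0:w].astype(float)
    K=np.array([[s["fx"],0,s["cx"]],[0,s["fy"],s["cy"]],[0,0,1]])
    p=cv2.undistortPoints(np.stack([u.ravel(),v.ravel()],1)[:,None],K,np.array([s["k1"],0,0,0.]))[:,0]
    z=s["range_z"].ravel()
    P=np.c_[p*z[:,None],z,np.ones_like(z)]@np.linalg.inv(s["camera_from_world"]).T
    P=P[:,:3].reshape(h,w,3); P[s["range_z"]==0]=np.nan
    return P
def orange(s,P):
    hsv=cv2.cvtColor(s["frame"],cv2.COLOR_BGR2HSV)
    m=(hsv[...,0]>4)&(hsv[...,0]<20)&(hsv[...,1]>150)&(hsv[...,2]>90)
    m&=(abs(P[...,2]-0.108)<0.007)
    return m
E
python3 - <<'E'
from h import *
np.set_printoptions(precision=4,suppress=True)
for n in("top","scene"):
    s=eyes.snapshot(n);cv2.imwrite(f"pics/{n}0.png",s["frame"]);P=cloud(s);m=orange(s,P)
    n8,l,st,c=cv2.connectedComponentsWithStats(m.astype(np.uint8))
    for i in range(1,n8):
        if st[i,4]>25:
            q=P[l==i]; print(n,st[i],c[i],q.mean(0),cv2.minAreaRect((q[:,:2]*1000).astype(np.float32)))
    hsv=cv2.cvtColor(s["frame"],cv2.COLOR_BGR2HSV)
    m=(abs(P[...,2]-.072)<.006)&(hsv[...,0]>95)&(hsv[...,0]<130)&(hsv[...,1]>80)
    q=P[m];print("cover",len(q),cv2.minAreaRect((q[:,:2]*1000).astype(np.float32)))
print(r.read_state())
E
```

```text
top [119 225  14  14  44] [128.4545 232.5   ] [0.3552 0.4228 0.1073] ((357.1338195800781, 426.9296569824219), (33.02589797973633, 42.74953842163086), 67.40448760986328)
cover 2625 ((507.9105224609375, 161.7295684814453), (227.62979125976562, 764.4879150390625), 5.929174423217773)
scene [213 186  12  23 127] [218.4094 196.685 ] [ 0.5433 -0.1421  0.1059] ((542.2317504882812, -142.59539794921875), (80.02276611328125, 15.619905471801758), 7.850610733032227)
scene [418 200  15  14  41] [424.0488 208.7317] [0.3719 0.4253 0.1053] ((361.52392578125, 429.9718933105469), (38.1853141784668, 37.346595764160156), 81.61468505859375)
cover 2991 ((178.47683715820312, -243.9078369140625), (1676.5235595703125, 2381.57177734375), 17.455013275146484)
{'t': 0.1, 'joint_pos': array([ 1.1629,  0.2212,  1.5275,  0.    ,  1.3947, -0.1261]), 'qd': array([ 0.0006, -0.0014, -0.0055, -0.0006, -0.0029,  0.0001]), 'joint_efforts': array([  0.0012, -49.8249, -39.0546,  -0.0002,   0.0057,   0.    ]), 'ee_pos': array([0.1736, 0.5998, 0.2303]), 'tool_rot': array([ 0.1404,  0.9901, -0.0009, -0.0003]), 'force': array([ 0.4447,  0.3578, -0.2208]), 'moment': array([-0.039 , -0.0065,  0.0006]), 'finger_force': 0.0, 'gripper_width': 0.08558404754054526}
```

View pics/top0.png

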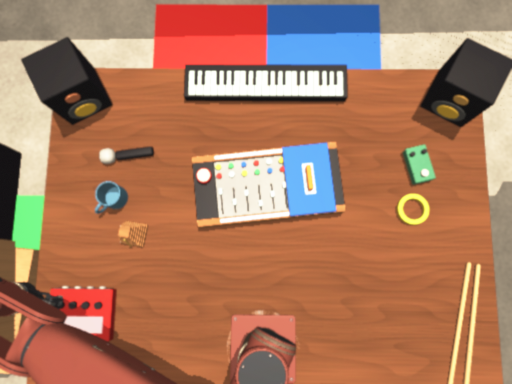

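View pics/scene0.png

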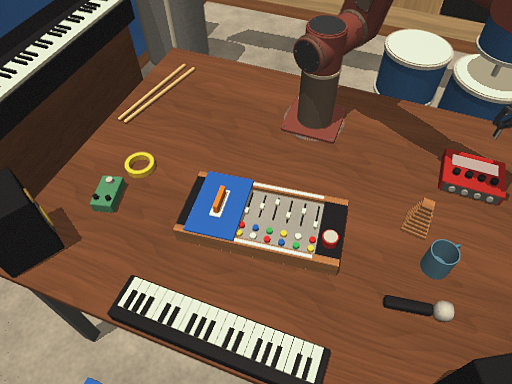

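The top view shows the cover (blue) with its orange bar at pixel (309,178), parked at the right (world -y). The tin is at (203,175), on the left end (desk +y ≈ world +y). The scene view agrees: bar at (218,197), measured at (0.542, -0.143), z 0.106, 80 × 15.6 mm, yaw ≈ 7.9°. Size and height match the bar, so I'm moving above it.

Request:
step_arm:
  plan: [0.19,-0.37,0.03,0,0,0.42,0,0.19,-0.37,0.03,0,0,0.42,0,0.19,-0.37,0.03,0,0,0.42,0,0.19,-0.37,0.03,0,0,0.42,0,0.19,-0.37,0.03,0,0,0.42,0,0.19,-0.37,0.03,0,0,0.42,0,0.19,-0.37,0.03,0,0,0.42,0,0.19,-0.37,0.03,0,0,0.42,0,0.19,-0.37,0.03,0,0,0.42,0,0.19,-0.37,0.03,0,0,0.42,0]

```text
t: 0.93
ee_pos: [0.363, 0.2302, 0.2611]
tool_rot: [-0.069, 0.998, 0.0, 0.0]
force: [0.8, -0.1, -0.4]
gripper_width: 0.085
finger_force: 0.0
```

Request:
step_arm:
  plan: [0.18,-0.37,-0.01,0,0,0,0,0.18,-0.37,-0.01,0,0,0,0,0.18,-0.37,-0.01,0,0,0,0,0.18,-0.37,-0.01,0,0,0,0,0.18,-0.37,-0.01,0,0,0,0,0.18,-0.37,-0.01,0,0,0,0,0.18,-0.37,-0.01,0,0,0,0,0.18,-0.37,-0.01,0,0,0,0,0.18,-0.37,-0.01,0,0,0,0,0.18,-0.37,-0.01,0,0,0,0]

```text
t: 1.77
ee_pos: [0.5432, -0.1405, 0.2505]
tool_rot: [-0.069, 0.998, 0.0, -0.0]
force: [0.3, 1.0, -0.6]
gripper_width: 0.0855
finger_force: 0.0
```

Run:
```python
from h import *
np.set_printoptions(precision=4,suppress=True)
print(r.read_state())
for n in("wrist","top","scene"):
    s=eyes.snapshot(n);P=cloud(s);m=orange(s,P)
    if n=="wrist":cv2.imwrite("pics/w1.png",s["frame"])
    k,l,st,c=cv2.connectedComponentsWithStats(m.astype(np.uint8))
    for i in range(1,k):
        if st[i,4]>60:
            q=P[l==i]; print(n,st[i],q.mean(0),cv2.minAreaRect((q[:,:2]*1000).astype(np.float32)))
    hsv=cv2.cvtColor(s["frame"],cv2.COLOR_BGR2HSV)
    m=(abs(P[...,2]-.072)<.006)&(hsv[...,0]>95)&(hsv[...,0]<130)&(hsv[...,1]>80)
    m&=(abs(P[...,0]-.54)<.2)&(abs(P[...,1]+.14)<.15)
    q=P[m];print(n,"cover",len(q),cv2.minAreaRect((q[:,:2]*1000).astype(np.float32)))
```

```text
{'t': 1.7667, 'joint_pos': array([-0.3935,  0.056 ,  1.6723, -0.0002,  1.4138, -2.1014]), 'qd': array([-0.5327,  0.6763, -0.6753,  0.0103,  0.0011, -0.5315]), 'joint_efforts': array([  1.0097, -44.8207, -35.9868,  -0.2348,   0.0429,   0.5634]), 'ee_pos': array([ 0.5432, -0.1405,  0.2505]), 'tool_rot': array([-0.0685,  0.9976,  0.    , -0.0003]), 'force': array([ 0.2703,  1.0465, -0.5603]), 'moment': array([0.0303, 0.0362, 0.0165]), 'finger_force': 0.0, 'gripper_width': 0.08545871113098039}
wrist [246 137  16  41 233] [ 0.5104 -0.1463  0.108 ] ((519.147216796875, -145.25514221191406), (39.29433059692383, 14.471765518188477), 6.6038618087768555)
wrist cover 23841 ((538.605224609375, -143.3624267578125), (227.97125244140625, 150.63284301757812), 6.396862983703613)
top cover 652 ((557.344482421875, -154.7489013671875), (258.1019287109375, 121.71405029296875), 52.95249938964844)
scene [213 186  12  22 122] [ 0.543  -0.1422  0.1058] ((542.2871704101562, -142.72531127929688), (77.6153793334961, 16.418376922607422), 7.997925281524658)
scene cover 2683 ((540.1286010742188, -144.07952880859375), (228.33596801757812, 151.3843994140625), 6.643176078796387)
```

View pics/w1.png

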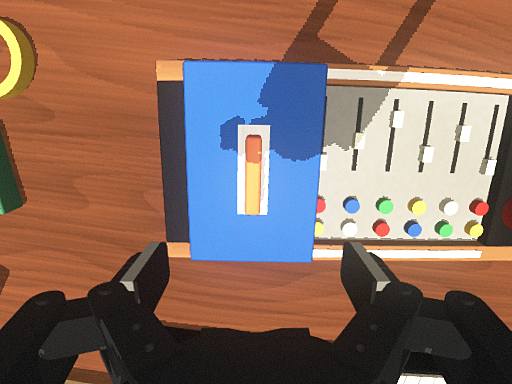

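The wrist view shows the cover squarely below (px 190–325 × 62–262), with the bar at (253,175) partly in shadow. The cover fit measures 228 × 150.6 mm, centre (0.539, -0.143), yaw 6.5°, which matches the given size. I'll descend straddling the bar and grip it.

Request:
step_arm:
  plan: [-0.004,-0.003,-0.04,0,0,-0.023,0,-0.004,-0.003,-0.08,0,0,-0.023,0,-0.004,-0.003,-0.11,0,0,-0.023,0,-0.004,-0.003,-0.14,0,0,-0.023,0,-0.004,-0.003,-0.16,0,0,-0.023,0,-0.004,-0.003,-0.17,0,0,-0.023,0,-0.004,-0.003,-0.17,0,0,-0.023,0.2,-0.004,-0.003,-0.17,0,0,-0.023,0.4]
  grip_force: 40

```text
t: 2.58
ee_pos: [0.5389, -0.1402, 0.0816]
tool_rot: [-0.058, 0.998, 0.0, -0.0]
force: [0.3, 0.3, 0.3]
gripper_width: 0.0638
finger_force: 0.0
```

Request:
step_arm:
  plan: [0,0,0,0,0,0,0.6,0,0,0,0,0,0,0.8,0,0,0,0,0,0,1,0,0,0,0,0,0,1,0,0,0,0,0,0,1,0,0,0,0,0,0,1]

```text
t: 3.08
ee_pos: [0.5399, -0.1414, 0.0828]
tool_rot: [-0.058, 0.998, -0.001, 0.001]
force: [-0.2, -0.3, 6.4]
gripper_width: 0.0154
finger_force: 41.1
```

Request:
step_arm:
  plan: [0,0.005,0.002,0,0,0,1,-0.0015,0.013,0.002,0,0,0,1,-0.0025,0.023,0.002,0,0,0,1,-0.0035,0.033,0.002,0,0,0,1,-0.005,0.043,0.002,0,0,0,1,-0.006,0.053,0.002,0,0,0,1,-0.007,0.063,0.002,0,0,0,1,-0.008,0.07,0.002,0,0,0,1,-0.0085,0.074,0.002,0,0,0,1,-0.009,0.078,0.002,0,0,0,1]

```text
t: 3.92
ee_pos: [0.5307, -0.0627, 0.0829]
tool_rot: [-0.058, 0.998, -0.0, 0.001]
force: [5.5, -2.7, -7.6]
gripper_width: 0.0152
finger_force: 40.7
```

Run:
```python
from h import *
np.set_printoptions(precision=4,suppress=True)
print(r.read_state())
for n in("scene",):
    s=eyes.snapshot(n);P=cloud(s);cv2.imwrite("pics/s2.png",s["frame"])
    hsv=cv2.cvtColor(s["frame"],cv2.COLOR_BGR2HSV)
    m=(abs(P[...,2]-.072)<.006)&(hsv[...,0]>95)&(hsv[...,0]<130)&(hsv[...,1]>80)
    m&=(abs(P[...,0]-.54)<.2)&(abs(P[...,1]+.1)<.2)
    q=P[m];print(n,"cover",len(q),cv2.minAreaRect((q[:,:2]*1000).astype(np.float32)))
```

```text
{'t': 3.9167, 'joint_pos': array([-0.2651,  0.1632,  1.89  , -0.    ,  1.086 , -1.9512]), 'qd': array([ 0.0808, -0.0247,  0.0275,  0.0011, -0.0052,  0.0826]), 'joint_efforts': array([  0.5793, -44.4013, -33.3802,   0.2155,   2.1076,  -0.0831]), 'ee_pos': array([ 0.5307, -0.0627,  0.0829]), 'tool_rot': array([-0.0576,  0.9983, -0.0004,  0.0012]), 'force': array([ 5.5155, -2.7223, -7.6167]), 'moment': array([-0.3681, -0.9951,  0.0479]), 'finger_force': 40.68996012210846, 'gripper_width': 0.015239882807115383}
scene cover 2132 ((531.13671875, -63.177467346191406), (229.5977020263672, 149.96588134765625), 6.81707239151001)
```

Request:
step_arm:
  plan: [0.0005,0.002,-0.001,0,0,0,1,0.0005,0.004,-0.001,0,0,0,1,0.0004,0.006,-0.001,0,0,0,1,0.0002,0.008,-0.001,0,0,0,1,0.0002,0.008,-0.001,0,0,0,1]

```text
t: 4.38
ee_pos: [0.5298, -0.0549, 0.0828]
tool_rot: [-0.058, 0.998, -0.0, -0.0]
force: [-3.7, -2.5, 6.4]
gripper_width: 0.0155
finger_force: 42.6
```

Request:
step_arm:
  plan: [-0.0002,0.0015,0,0,0,0,1,-0.0003,0.003,0,0,0,0,1,-0.0005,0.0045,0,0,0,0,1,-0.0007,0.006,0,0,0,0,1,-0.0007,0.006,0,0,0,0,1]

```text
t: 4.8
ee_pos: [0.5292, -0.049, 0.0828]
tool_rot: [-0.058, 0.998, -0.0, -0.0]
force: [-3.7, -2.4, 5.6]
gripper_width: 0.0151
finger_force: 42.6
```

Request:
step_arm:
  plan: [-0.0002,0.002,0,0,0,0,1,-0.0004,0.004,0,0,0,0,1,-0.0006,0.006,0,0,0,0,1,-0.0008,0.007,0,0,0,0,1,-0.0008,0.007,0,0,0,0,1]

```text
t: 5.22
ee_pos: [0.5283, -0.0421, 0.0828]
tool_rot: [-0.058, 0.998, -0.0, -0.0]
force: [-3.5, -2.1, 6.4]
gripper_width: 0.0155
finger_force: 42.6
```

Request:
step_arm:
  plan: [-0.0002,0.002,0,0,0,0,1,-0.0004,0.004,0,0,0,0,1,-0.0006,0.006,0,0,0,0,1,-0.0008,0.007,0,0,0,0,1,-0.0008,0.007,0,0,0,0,1]

```text
t: 5.63
ee_pos: [0.5275, -0.0351, 0.0828]
tool_rot: [-0.058, 0.998, -0.0, -0.0]
force: [-4.2, -2.5, 6.1]
gripper_width: 0.0151
finger_force: 42.6
```

Request:
step_arm:
  plan: [-0.0002,0.002,0,0,0,0,1,-0.0004,0.004,0,0,0,0,1,-0.0006,0.006,0,0,0,0,1,-0.0008,0.007,0,0,0,0,1,-0.0008,0.007,0,0,0,0,1]

```text
t: 6.05
ee_pos: [0.5268, -0.0288, 0.0828]
tool_rot: [-0.058, 0.998, -0.001, -0.0]
force: [-2.5, -4.2, 6.0]
gripper_width: 0.015
finger_force: 42.5
```

Request:
step_arm:
  plan: [-0.0002,0.0015,0,0,0,0,1,-0.0003,0.003,0,0,0,0,1,-0.0004,0.004,0,0,0,0,1,-0.0004,0.004,0,0,0,0,1,-0.0004,0.004,0,0,0,0,1]

```text
t: 6.47
ee_pos: [0.5265, -0.0257, 0.0828]
tool_rot: [-0.058, 0.998, -0.002, -0.0]
force: [-2.8, -8.5, 4.5]
gripper_width: 0.0151
finger_force: 42.5
```

The resistance has gone from about 2.4 N to 8.5 N at about 1.3 N/mm, so the cover is about 5 mm into the pinch, and it started to bind at y ≈ -0.030. Now pushing it back.

Request:
step_arm:
  plan: [0.0005,-0.004,0,0,0,0,1,0.001,-0.009,0,0,0,0,1,0.0017,-0.015,0,0,0,0,1,0.0023,-0.02,0,0,0,0,1,0.0028,-0.025,0,0,0,0,1,0.0033,-0.029,0,0,0,0,1,0.0035,-0.0305,0,0,0,0,1,0.0035,-0.0305,0,0,0,0,1,0.0035,-0.0305,0,0,0,0,1]

```text
t: 7.22
ee_pos: [0.5298, -0.0543, 0.0828]
tool_rot: [-0.058, 0.998, 0.0, -0.0]
force: [-4.2, -0.4, 6.0]
gripper_width: 0.0152
finger_force: 42.7
```

```bash
cat > c.py <<'E'
from h import *
np.set_printoptions(precision=4,suppress=True)
print(r.read_state())
s=eyes.snapshot("scene");P=cloud(s)
hsv=cv2.cvtColor(s["frame"],cv2.COLOR_BGR2HSV)
m=(abs(P[...,2]-.072)<.006)&(hsv[...,0]>95)&(hsv[...,0]<130)&(hsv[...,1]>80)
m&=(abs(P[...,0]-.54)<.2)&(abs(P[...,1]+.1)<.2)
q=P[m];print("cover",len(q),cv2.minAreaRect((q[:,:2]*1000).astype(np.float32)))
E
python3 c.py
```

```text
{'t': 7.2167, 'joint_pos': array([-0.2502,  0.1614,  1.8921, -0.0001,  1.0888, -1.9361]), 'qd': array([ 0.0012, -0.0005,  0.0015, -0.0014, -0.0016, -0.0008]), 'joint_efforts': array([  0.5328, -38.9428, -33.0753,   0.5433,  -1.0102,   0.0335]), 'ee_pos': array([ 0.5298, -0.0543,  0.0828]), 'tool_rot': array([-0.0575,  0.9983,  0.0001, -0.0004]), 'force': array([-4.1841, -0.4011,  5.9798]), 'moment': array([-0.203 ,  0.4949,  0.0046]), 'finger_force': 42.71421790122986, 'gripper_width': 0.015247575502444292}
cover 2120 ((530.0384521484375, -54.58819580078125), (229.8491668701172, 150.08340454101562), 6.788100242614746)
```

Request:
step_arm:
  plan: [0,0,0.001,0,0,0,0.8,0,0,0.002,0,0,0,0.6,0,0,0.003,0,0,0,0.4,0,0,0.003,0,0,0,0.3,0,0,0.005,0,0,0,0.3,0,0,0.015,0,0,0,0.3,0,0,0.04,0,0,0,0.3,0,0,0.08,0,0,0,0.3,0,0,0.11,0,0,0,0.3,0,0,0.11,0,0,0,0.3]

```text
t: 8.1
ee_pos: [0.5344, -0.0554, 0.2007]
tool_rot: [-0.058, 0.998, -0.002, 0.006]
force: [0.8, -0.2, 0.6]
gripper_width: 0.0595
finger_force: 0.0
```

```bash
python3 c.py; python3 -c "
from h import *
cv2.imwrite('pics/f.png',eyes.snapshot('scene')['frame'])"
```

```text
{'t': 8.1, 'joint_pos': array([-0.2501,  0.0246,  1.7995,  0.0001,  1.3047, -1.9362]), 'qd': array([-0.0017,  0.044 ,  0.0651,  0.001 , -0.0828, -0.0009]), 'joint_efforts': array([  0.1728, -36.8203, -33.965 ,  -0.0158,   1.226 ,   0.0001]), 'ee_pos': array([ 0.5344, -0.0554,  0.2007]), 'tool_rot': array([-0.0576,  0.9983, -0.0019,  0.0061]), 'force': array([ 0.8409, -0.1654,  0.6128]), 'moment': array([-0.034 , -0.0079,  0.0242]), 'finger_force': 0.0, 'gripper_width': 0.05953931706905628}
cover 2760 ((530.7302856445312, -54.499305725097656), (229.01084899902344, 150.0061798095703), 6.6677937507629395)
```

View pics/f.png

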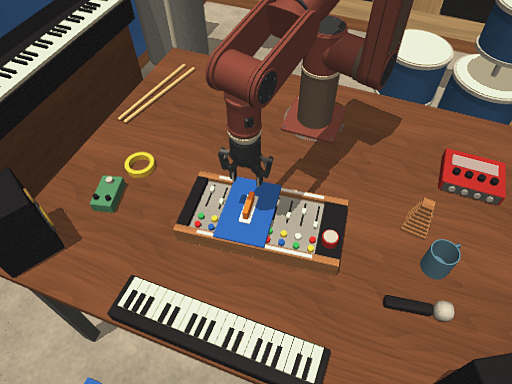

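The view shows the cover at mid-desk with its bar at (248,207). The gripper is clear above it, and all bystanders are where they were. Handing in.

```bash
python3 -c "
from rig import r
print(r.hand_in())"
```

```text
the job is handed in; nothing more can be done
None
```

I pushed the cover about 5 mm into the tight spot (about 8.5 N), moved it back to about 24 mm short of where it starts to bind, and let go; the job is handed in, but no verdict was returned.

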